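Open the wide cassette reader

TASK

Open the wider of the two cassette readers: press down the release tab at its front and let go, so that the lid springs ajar, then push the lid over backwards until it rests fully open by itself. Work gently with the fingertips or the outside of the fingers: pinch, grasp and lift nothing, do not shove the readers about, and leave the narrower reader and the other things on the table as they are.

Things in the scene. Friction and masses are not known exactly. Their poses are not given: they have to be found in the camera images.
- wide_reader: the wider of two low white test-cassette readers with flat grey lids: body 110 mm (x) by 136 mm (y), lid closed 64 mm high, 1.8 kg, standing loose on rubber feet. Origin under its centre on the table, x from its front (tab) towards its hinge at the back, y along its width, z up. It slides if pushed sideways with more than about 10 N, and must not be pinched or pressed hard (stay under 25 N).
- wide_reader_lid (a joint): angle of its lid. 0 shut and latched; once unlatched a spring lifts it to about 0.6 rad (front edge some 60 mm up) and no farther. Above that it is free, lightly damped: let go before upright (1.57) it falls back to 0.6, beyond upright it falls on to its stop at 1.9 (fully open) and stays
- wide_reader_hinge (a point): middle of the lid's hinge line, which runs along the reader's y axis: 52 mm behind its centre, 56 mm above the table. The lid is a flat plate 108 mm deep (hinge to front edge), 136 mm wide, 8 mm thick, about 0.11 kg
- wide_reader_lid_edge (a point): middle of the lid's lower front edge (moves with the lid), 108 mm from the hinge line; shut, it is 56 mm above the table. A catch tongue 46 mm wide stands 5.5 mm out in front of it
- wide_reader_tab (a joint): angle of its release tab, a grey rocker in the middle of the front: 0 free, 0.32 fully down. It unlatches at about 0.15 to 0.2 rad. It springs back when let go.
- wide_reader_tab_pad (a point): where to press, straight down: top of the tab's flat pad, 36 mm wide, reaching 14 mm farther out to the front and 19 mm back to the upright hook, which stands 17 mm above the pad just in front of the lid. 88 mm in front of the reader's centre, 46 mm above the table. Nothing under the pad. Takes 2.5 N to start, 5 N to go fully down (7 mm)
- narrow_reader: the narrower of two low white test-cassette readers with flat grey lids: body 110 mm (x) by 86 mm (y), lid closed 64 mm high, 1.8 kg, standing loose on rubber feet. Origin under its centre on the table, x from its front (tab) towards its hinge at the back, y along its width, z up. Same tab and lid as the wide one. To be left alone.
- narrow_reader_lid (a joint): angle of the narrow reader's lid, 0 shut; to stay shut
- narrow_reader_tab (a joint): angle of the narrow reader's release tab, 0 free; not to be pressed
- bottle: white dropper bottle, 27 mm across, 82 mm tall; origin under its centre; loose, to be left alone
- roll: roll of white labels lying flat, 61 mm across, 25 mm tall; origin under its centre; loose, to be left alone
- kitchen_timer: round white timer, 68 mm across, 52 mm tall; origin under its centre; loose, to be left alone
- loose_tray: clear empty tube tray 106x95x21 mm; origin under its centre; loose, to be left alone
- loose_cassette: pale test cassette lying flat, 66x18x5 mm; origin under its centre; loose, to be left alone
- loose_pen: pen lying flat, 118 mm long, 13 mm high; origin under its centre; loose, to be left alone

How it is judged:
By the outcome, as a careful person would: the job done as asked, in the order asked, and still so for the second after the job is handed in, with the robot touching nothing.
It also fails if it takes over 48 s, if anything falls off the work surface, if the arm or the gripper's body presses on something with over 40 N, if the wrist force passes 120 N, or if a joint passes its speed limit or range.

ROBOT

A 6-joint arm with a two-finger parallel gripper is mounted at the origin on a cart in front of the work surface, level with it; the furniture and walls round the work are solid. World frame = base frame: x ahead of the robot, y to its left, z up, the work surface at z = 0. Lengths are in mm, angles in degrees, forces in N, time in s.
With the tool pointing down it reaches from about 350 to 850 mm from the base axis. Payload 8.1 kg.
Tool frame: the origin (TCP) lies at the very end of the fingers, on their centre line; the grasp point (between the pads) lies 19 mm behind it; z points along the fingers, y is the line along which they close (so a half turn about z gives the same grasp; the last joint's range is limited). The gripper opens to 85 mm and grips with 20 to 120 N. Pads are 22 mm wide; open, the fingers measure 114 mm over their backs; the gripper's body (76 mm by 85 mm) begins 54 mm behind the grasp point. The pads swing forward as they close: fully open they stand 13 mm farther back than shut.
Start: joints at [64.206, 7.471, 85.268, -0, 87.261, -4.893], TCP at [214.036, 560.53, 231.292] pointing down, gripper open.
Joint ranges: [-169.43, 169.43], [-51.17, 129.36], [1.28, 143.12], [-76.62, 256.62], [0, 156.53], [-152.29, 152.29]. Speed limits (degrees/s): [136.94, 136.94, 159.86, 180, 180, 180].

INTERFACE

Orientations are given as [roll, pitch, yaw] about the fixed x, y, z axes, in that order (R = Rz(yaw) Ry(pitch) Rx(roll)).
In Python, from bench import sense, eyes, job, models gives the robot as it stands. The module is installed in compiled form; this text tells all that it offers.
- The arm moves only by the tool apply_moves, never from a script. Its argument "rows" is a list of rows, each a list of 6 numbers: the shift along the tool's x, y, z in mm, then the turn, a rotation vector about the tool's x, y, z in rad. In form: [[dx, dy, dz, rx, ry, rz], ...]. A call has exactly 5 rows; each row shifts and turns the commanded pose from where the row before left it, along the tool's axes as they then stand; what a row does not reach is not made up. A row lasts 1/8 s, in which the tool goes at most 62.5 mm and 10.7 degrees, less where a joint would pass 70% of its speed; a pose out of reach is approached as far as the arm can. A call is refused whole if a number of a shift passes 62.5 or a number of a turn 0.188, either way. A call with a gripper value outside its range is refused whole. "fingers" is the finger opening in mm, from 0 to 85.4, set as the call begins (left out, the last holds). The fingers move at their own pace and stop on an object; "grip_force" is the grip in N (left out, the last holds). Time passes only in rows, so rows that do not move let the fingers close, or fill a call up. It gives the time, the measured TCP pose, the force, the opening and the grip force at its end, in the units of the state.
- sense(): the state, without advancing time (a new reading comes with each control period).
- eyes.snapshot(name): name is "side" or "top"; returns (picture, depth): 420x560x3 uint8, red, green, blue; 420x560 float32, mm along the optical axis (not along the pixel's ray), 0 where there is no reading.
- eyes.get_calibration(name): a dict with "intrinsics" (3x3 intrinsics, pixels), "R" (3x3) and "t" (3): a world point X has camera coordinates R X + t. Camera axes: x right, y down, z forward; pixel columns grow to the right and rows downward; lengths in mm; the calibration is good to about 2 mm. A picture is of the moment at which its call begins. get_calibration takes no time and is no camera call.
- job.hand_in(): hands the job in; it is judged then, once.
Trained networks look in the newest picture that a camera, given by its name, has taken for a name from the list of things; names that differ only in an ending like _2 or _b are one class to them, and where a whole thing is asked for, a point or a joint stands for the part that bears it (a point fixed in the world has none). Each returns a list of dicts, best first, with "confidence" (0 to 1); they miss things now and then, are a little off and sometimes report something else, mostly with a low value. They report only what shows in the picture. A call takes as long as a camera call.
- models.boxes_of(name, camera): "xyz" ([x, y, z] in mm, in world coordinates, good to about 4 mm: the middle of the surface that is visible of it).
- models.cut_out(name, camera): "pixels" (420x560 bool, what is visible of it).
- models.place_of(name, camera): "xyz" ([x, y, z] in mm, in world coordinates, good to about 4 mm: a listed point, or the origin of a listed thing).
The state is a dict: "time": time; "joint_pos": joint angles; "qd": joint speeds; "joint_efforts": joint torques, N m; "tool_pos": TCP position; "tcp_rot": TCP orientation; "ft_force": force on the tool from outside, world axes, zero at the start; "wrist_torque": the same for the moment, N m; "finger_gap": finger opening in mm; "grip_force": force on a finger pad.
Only numpy, scipy, OpenCV 4.12 (cv2) and the standard library are available. Lean on these libraries where they do the work, as an engineer would, in place of code of your own. Each camera call takes 0.05 s, during which the arm holds its last target. There are 200 camera calls.

## Working session

There is one attempt and no reset: what is moved stays moved. The work goes in short steps, Python scripts to look and compute and a tool call to move; the robot and the scene stay as the last step left them, time stands still between calls to the robot, and variables do not carry over. Pictures are saved under pics/ and viewed, at most 10 in all, crops included, and the job is handed in when it is done.

Besides the shell and the picture viewer there is one more tool, called after "Request:" as name([rows], argument=value, ...), one row to a line, values as JSON. apply_moves: Moves the arm, as the interface text tells. Its arguments: {"type":"object","properties":{"rows":{"type":"array"},"fingers":{"type":"number"},"grip_force":{"type":"number"}},"required":["rows"]}

```bash
mkdir -p pics; python3 - <<'E'
from bench import sense, eyes, models
import cv2,numpy as np
s=sense();print(s)
for c in ("top","side"):
    p,d=eyes.snapshot(c);cv2.imwrite(f"pics/{c}1.png",p[:,:,::-1]);np.save(f"{c}_d.npy",d)
    k=eyes.get_calibration(c);print(c,k)
    for n in ("wide_reader","wide_reader_hinge","wide_reader_lid_edge","wide_reader_tab_pad","narrow_reader","bottle","kitchen_timer","roll","loose_tray","loose_pen","loose_cassette"):
        print(n,[(np.round(r["xyz"]).tolist(),round(r["confidence"],2)) for r in models.place_of(n,c)[:2]])
E
```

```text
{'time': 0.0, 'joint_pos': array([ 6.42042045e+01,  7.51688878e+00,  8.53281915e+01,  1.59438839e-04,
        8.72609218e+01, -4.89338392e+00]), 'qd': array([-0.0205102 , -0.12240717, -0.12073302, -0.06193553,  0.05173105,
        0.01063969]), 'joint_efforts': array([ 5.42020134e-04, -5.69382405e+01, -5.00562286e+01, -2.60249553e-04,
        1.43682034e-02,  3.41125690e-05]), 'tool_pos': array([213.81236308, 560.03380184, 230.23628488]), 'tcp_rot': array([-1.79894398e+02, -9.20083265e-03,  1.59097572e+02]), 'ft_force': array([-0.22506182,  0.4555385 ,  1.47333412]), 'wrist_torque': array([-0.02762799, -0.0189181 ,  0.03640769]), 'grip_force': 0.0, 'finger_gap': 85.24504038911546}
top {'intrinsics': array([[545.23319679,   0.        , 280.06713733],
       [  0.        , 545.23319679, 217.73524651],
       [  0.        ,   0.        ,   1.        ]]), 'R': array([[-0.01653735, -0.99986262, -0.00111873],
       [-0.98776394,  0.01651076, -0.15507995],
       [ 0.15507711, -0.00145957, -0.98790129]]), 't': array([  16.26018284,  513.25401866, 1517.04564747])}
wide_reader [([586.0, -155
[... 847 characters left out ...]
.39287456e-01, -6.72698691e-01]]), 't': array([ 528.27647875,   50.22761702, 1943.31989232])}
wide_reader [([582.0, -156.0, -2.0], 0.87), ([638.0, -162.0, 59.0], 0.3)]
wide_reader_hinge [([528.0, -148.0, 54.0], 0.71), ([637.0, -160.0, 58.0], 0.66)]
wide_reader_lid_edge [([530.0, -146.0, 54.0], 0.83)]
wide_reader_tab_pad [([496.0, -151.0, 45.0], 0.58), ([635.0, -159.0, 58.0], 0.35)]
narrow_reader [([587.0, 177.0, -3.0], 0.9), ([620.0, 423.0, -2.0], 0.66)]
bottle [([629.0, -0.0, -2.0], 0.44)]
kitchen_timer [([578.0, -421.0, 2.0], 0.77)]
roll [([472.0, 6.0, 2.0], 0.75)]
loose_tray [([621.0, 423.0, 0.0], 0.62)]
loose_pen [([397.0, -352.0, 3.0], 0.56)]
loose_cassette [([366.0, 19.0, -1.0], 0.39)]
```

View pics/top1.png

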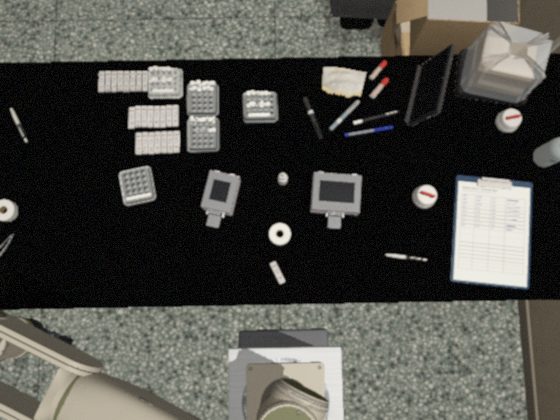

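View pics/side1.png

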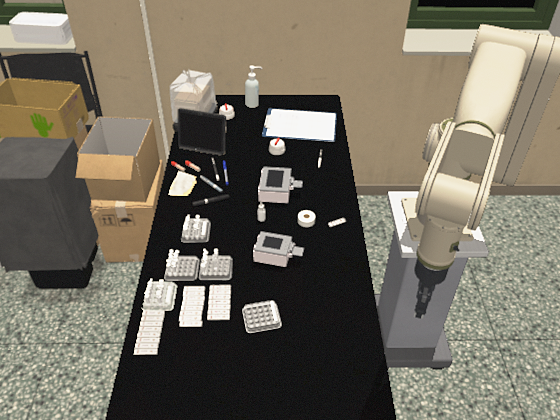

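```bash
cat >plan.py <<'E'
import numpy as np
from scipy.spatial.transform import Rotation as R, Slerp
def rows(p0,e0,p1,e1,n,turn=None):
    """n rows from pose 0 to pose 1 (euler xyz deg); shift in the tool axes before each row's turn; turn: rad about tool z"""
    r0=R.from_euler('xyz',e0,degrees=True);r1=R.from_euler('xyz',e1,degrees=True)
    rv=(r0.inv()*r1).as_rotvec() if turn is None else np.array([0,0,turn])
    print("rotvec",rv)
    for i in range(n):
        r=r0*R.from_rotvec(rv*i/n)
        d=r.inv().apply((np.array(p1)-p0)/n)
        print(np.round(d,1).tolist()+np.round(rv/n,3).tolist(), end="\n" if i%5==4 else ", ")
E
python3 -c "
from plan import *
rows([214,560.5,231.3],[180,0,159.1],[493.8,-146.8,131.3],[180,0,-5.3],20,np.radians(164.4))"
```

```text
rotvec [0.         0.         2.86932129]
[-25.7, -28.0, 5.0, 0.0, 0.0, 0.143], [-29.4, -24.1, 5.0, 0.0, 0.0, 0.143], [-32.6, -19.6, 5.0, 0.0, 0.0, 0.143], [-35.0, -14.8, 5.0, 0.0, 0.0, 0.143], [-36.8, -9.6, 5.0, 0.0, 0.0, 0.143]
[-37.8, -4.3, 5.0, 0.0, 0.0, 0.143], [-38.0, 1.2, 5.0, 0.0, 0.0, 0.143], [-37.5, 6.6, 5.0, 0.0, 0.0, 0.143], [-36.1, 11.9, 5.0, 0.0, 0.0, 0.143], [-34.0, 16.9, 5.0, 0.0, 0.0, 0.143]
[-31.3, 21.6, 5.0, 0.0, 0.0, 0.143], [-27.9, 25.9, 5.0, 0.0, 0.0, 0.143], [-23.9, 29.6, 5.0, 0.0, 0.0, 0.143], [-19.4, 32.7, 5.0, 0.0, 0.0, 0.143], [-14.5, 35.2, 5.0, 0.0, 0.0, 0.143]
[-9.3, 36.9, 5.0, 0.0, 0.0, 0.143], [-4.0, 37.8, 5.0, 0.0, 0.0, 0.143], [1.5, 38.0, 5.0, 0.0, 0.0, 0.143], [6.9, 37.4, 5.0, 0.0, 0.0, 0.143], [12.2, 36.0, 5.0, 0.0, 0.0, 0.143]
```

Request:
apply_moves([
  [-25.7, -28, 5, 0, 0, 0.143],
  [-29.4, -24.1, 5, 0, 0, 0.143],
  [-32.6, -19.6, 5, 0, 0, 0.143],
  [-35, -14.8, 5, 0, 0, 0.143],
  [-36.8, -9.6, 5, 0, 0, 0.143],
], fingers=0, grip_force=20)

```text
time: 1.82
tool_pos: [284.5, 382.8, 206.3]
tcp_rot: [180.0, -0.0, 117.9]
ft_force: [0.3, 0.2, 0.4]
finger_gap: 0.0
grip_force: 0.0
```

Request:
apply_moves([
  [-37.8, -4.3, 5, 0, 0, 0.143],
  [-38, 1.2, 5, 0, 0, 0.143],
  [-37.5, 6.6, 5, 0, 0, 0.143],
  [-36.1, 11.9, 5, 0, 0, 0.143],
  [-34, 16.9, 5, 0, 0, 0.143],
])

```text
time: 2.45
tool_pos: [355.0, 206.1, 181.4]
tcp_rot: [180.0, -0.0, 76.9]
ft_force: [0.3, -0.1, 0.7]
finger_gap: -0.3
grip_force: 0.0
```

Request:
apply_moves([
  [-31.3, 21.6, 5, 0, 0, 0.143],
  [-27.9, 25.9, 5, 0, 0, 0.143],
  [-23.9, 29.6, 5, 0, 0, 0.143],
  [-19.4, 32.7, 5, 0, 0, 0.143],
  [-14.5, 35.2, 5, 0, 0, 0.143],
])

```text
time: 3.08
tool_pos: [426.0, 29.4, 156.4]
tcp_rot: [180.0, -0.0, 35.9]
ft_force: [0.6, 0.0, 0.1]
finger_gap: -0.3
grip_force: 0.0
```

Request:
apply_moves([
  [-9.3, 36.9, 5, 0, 0, 0.143],
  [-4, 37.8, 5, 0, 0, 0.143],
  [1.5, 38, 5, 0, 0, 0.143],
  [6.9, 37.4, 5, 0, 0, 0.143],
  [12.2, 36, 5, 0, 0, 0.143],
])

```text
time: 3.7
tool_pos: [497.3, -146.8, 131.3]
tcp_rot: [180.0, -0.0, -5.0]
ft_force: [0.7, 0.4, 1.1]
finger_gap: 0.2
grip_force: 0.0
```

Request:
apply_moves([
  [0, 0, 5, 0, 0, 0],
  [0, 0, 5, 0, 0, 0],
  [0, 0, 0, 0, 0, 0],
  [0, 0, 0, 0, 0, 0],
  [0, 0, 0, 0, 0, 0],
])

```text
time: 4.32
tool_pos: [497.0, -145.1, 121.7]
tcp_rot: [180.0, -0.0, -4.7]
ft_force: [0.3, 0.2, -0.1]
finger_gap: -0.0
grip_force: 0.0
```

```bash
cat >look.py <<'E'
import sys,cv2,numpy as np
from bench import sense,eyes,models
def look(name):
    c=[]
    for cam,(u,v) in (("top",(335,205)),("side",(278,180))):
        p,_=eyes.snapshot(cam);q=p[v-50:v+50,u-33:u+33,::-1]
        c.append(cv2.resize(q,None,fx=5.5,fy=5.5,interpolation=cv2.INTER_CUBIC))
    cv2.imwrite(f"pics/{name}.png",np.hstack(c))
    for cam in("top","side"):
      for n in("wide_reader","wide_reader_lid_edge","wide_reader_tab_pad","wide_reader_hinge"):
        print(cam,n,[(np.round(r["xyz"]).tolist(),round(r["confidence"],2)) for r in models.place_of(n,cam)[:2]])
    s=sense();print(s["time"],s["tool_pos"],s["tcp_rot"],s["ft_force"])
look(sys.argv[1])
E
python3 look.py a
```

```text
top wide_reader [([583.0, -157.0, -3.0], 0.92), ([624.0, 423.0, 0.0], 0.63)]
top wide_reader_lid_edge []
top wide_reader_tab_pad [([494.0, -147.0, 44.0], 0.53)]
top wide_reader_hinge [([635.0, -159.0, 58.0], 0.56)]
side wide_reader [([586.0, -157.0, -2.0], 0.74), ([470.0, 6.0, 2.0], 0.66)]
side wide_reader_lid_edge [([527.0, -149.0, 55.0], 0.82)]
side wide_reader_tab_pad [([495.0, -148.0, 46.0], 0.52)]
side wide_reader_hinge [([636.0, -160.0, 58.0], 0.74), ([622.0, 422.0, 1.0], 0.25)]
4.825 [ 496.86544094 -145.53685991  121.27343852] [ 1.79999798e+02  1.84579293e-03 -4.76841885e+00] [ 0.17096302 -0.52587371  0.73660913]
```

View pics/a.png

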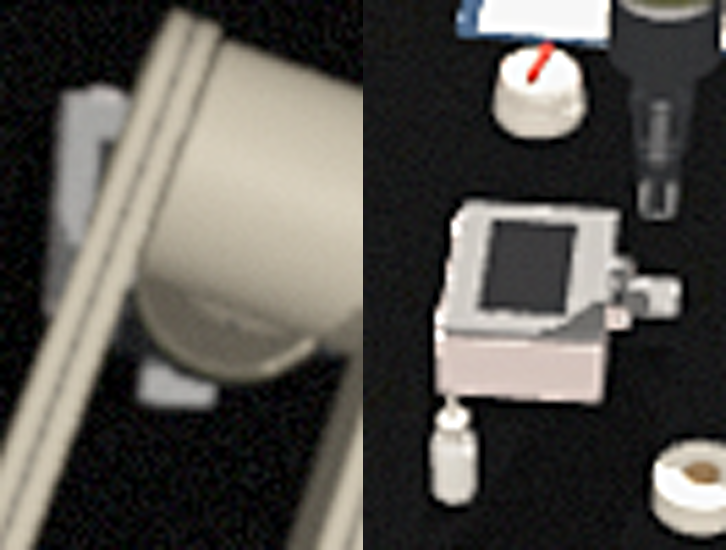

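Request:
apply_moves([
  [-3.5, 2, 14, 0, 0, 0],
  [0, 0, 18, 0, 0, 0],
  [0, 0, 18, 0, 0, 0],
  [0, 0, 14, 0, 0, 0],
  [0, 0, 4, 0, 0, 0],
])

```text
time: 5.45
tool_pos: [492.2, -146.8, 51.5]
tcp_rot: [-180.0, 0.1, -4.8]
ft_force: [-0.3, -0.4, 0.4]
finger_gap: 0.2
grip_force: 0.0
```

Request:
apply_moves([
  [0, 0, 2, 0, 0, 0],
  [0, 0, 2, 0, 0, 0],
  [0, 0, 1, 0, 0, 0],
  [0, 0, 1, 0, 0, 0],
  [0, 0, 0, 0, 0, 0],
])

```text
time: 6.08
tool_pos: [493.3, -147.2, 47.4]
tcp_rot: [180.0, -0.0, -4.8]
ft_force: [0.5, 0.4, 0.8]
finger_gap: 0.2
grip_force: 0.0
```

Request:
apply_moves([
  [0, 0, 1, 0, 0, 0],
  [0, 0, 1, 0, 0, 0],
  [0, 0, 1, 0, 0, 0],
  [0, 0, 1, 0, 0, 0],
  [0, 0, 0, 0, 0, 0],
])

```text
time: 6.7
tool_pos: [493.3, -147.2, 43.4]
tcp_rot: [180.0, -0.0, -4.8]
ft_force: [-2.4, -0.0, 4.5]
finger_gap: -0.3
grip_force: 2.4
```

Request:
apply_moves([
  [0, 0, 0.8, 0, 0, 0],
  [0, 0, 0.8, 0, 0, 0],
  [0, 0, 0, 0, 0, 0],
  [0, 0, 0, 0, 0, 0],
  [0, 0, 0, 0, 0, 0],
])

```text
time: 7.32
tool_pos: [493.3, -147.3, 41.9]
tcp_rot: [180.0, -0.0, -4.8]
ft_force: [-2.9, 0.6, 5.6]
finger_gap: 0.2
grip_force: 3.0
```

Request:
apply_moves([
  [0, 0, -4, 0, 0, 0],
  [-4, 0, -6, 0, 0, 0],
  [-10, 0, -10, 0, 0, 0],
  [-10, 0, -15, 0, 0, 0],
  [-10, 0, -20, 0, 0, 0],
])

```text
time: 7.95
tool_pos: [458.2, -144.0, 96.6]
tcp_rot: [-180.0, 0.1, -4.8]
ft_force: [0.4, 0.5, -0.1]
finger_gap: -0.2
grip_force: 0.0
```

```bash
python3 look.py b
```

```text
top wide_reader [([585.0, -153.0, -4.0], 0.87)]
top wide_reader_lid_edge [([545.0, -150.0, 117.0], 0.86), ([623.0, 420.0, -1.0], 0.65)]
top wide_reader_tab_pad []
top wide_reader_hinge [([634.0, -155.0, 56.0], 0.84)]
side wide_reader [([582.0, -156.0, -1.0], 0.79), ([368.0, 20.0, -1.0], 0.74)]
side wide_reader_lid_edge [([545.0, -148.0, 112.0], 0.76)]
side wide_reader_tab_pad [([491.0, -149.0, 49.0], 0.5), ([472.0, 7.0, -2.0], 0.41)]
side wide_reader_hinge [([637.0, -160.0, 62.0], 0.81)]
8.45 [ 458.99660998 -144.18145027   95.88894101] [-1.79974700e+02  7.53765680e-02 -4.76219119e+00] [0.08966623 0.93984706 0.37284677]
```

View pics/b.png

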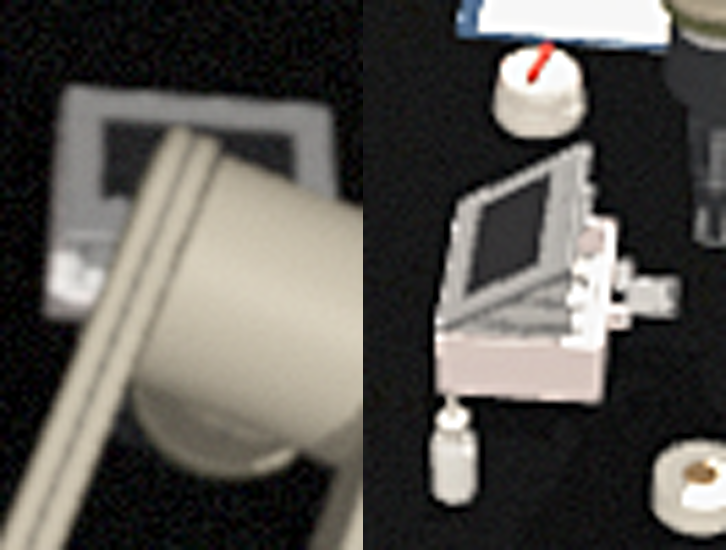

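Request:
apply_moves([
  [14, 0, 0, 0, 0, 0],
  [16, 0, 0, 0, 0, 0],
  [16, 0, 0, 0, 0, 0],
  [14, 0, 0, 0, 0, 0],
  [7, 0, 0, 0, 0, 0],
])

```text
time: 9.07
tool_pos: [526.5, -149.9, 96.2]
tcp_rot: [-180.0, 0.0, -4.8]
ft_force: [-0.4, 0.5, -0.4]
finger_gap: -0.1
grip_force: 0.0
```

Request:
apply_moves([
  [4, 0, -2, 0, 0, 0],
  [5, 0, -5, 0, 0, 0],
  [5, 0, -5, 0, 0, 0],
  [6, 0, -5, 0, 0, 0],
  [6, 0, -5, 0, 0, 0],
])

```text
time: 9.7
tool_pos: [552.5, -152.2, 119.3]
tcp_rot: [180.0, -0.0, -4.8]
ft_force: [-1.6, -0.7, 1.3]
finger_gap: 0.2
grip_force: 0.7
```

Request:
apply_moves([
  [6, 0, -4, 0, 0, 0],
  [6, 0, -4, 0, 0, 0],
  [6, 0, -3, 0, 0, 0],
  [7, 0, -3, 0, 0, 0],
  [7, 0, -2, 0, 0, 0],
])

```text
time: 10.32
tool_pos: [584.5, -154.8, 134.8]
tcp_rot: [-180.0, -0.0, -4.8]
ft_force: [-0.9, -0.4, 0.4]
finger_gap: 0.2
grip_force: 0.2
```

Request:
apply_moves([
  [7, 0, -2, 0, 0, 0],
  [7, 0, -2, 0, 0, 0],
  [7, 0, 0, 0, 0, 0],
  [7, 0, 0, 0, 0, 0],
  [5, 0, 0, 0, 0, 0],
])

```text
time: 10.95
tool_pos: [617.2, -157.5, 138.6]
tcp_rot: [-180.0, 0.0, -4.8]
ft_force: [0.2, 0.6, 0.1]
finger_gap: 0.3
grip_force: 0.1
```

Request:
apply_moves([
  [5, 0, 0, 0, 0, 0],
  [5, 0, 0, 0, 0, 0],
  [5, 0, 0, 0, 0, 0],
  [5, 0, 0, 0, 0, 0],
  [5, 0, 0, 0, 0, 0],
])

```text
time: 11.58
tool_pos: [642.0, -159.6, 138.7]
tcp_rot: [180.0, -0.0, -4.8]
ft_force: [-0.8, -0.6, 0.1]
finger_gap: 0.1
grip_force: 0.0
```

Request:
apply_moves([
  [3, 0, 0, 0, 0, 0],
  [0, 0, 0, 0, 0, 0],
  [0, 0, 0, 0, 0, 0],
  [0, 0, 0, 0, 0, 0],
  [-5, 0, 0, 0, 0, 0],
])

```text
time: 12.2
tool_pos: [639.6, -159.4, 138.7]
tcp_rot: [180.0, -0.0, -4.8]
ft_force: [0.1, -0.2, -0.3]
finger_gap: 0.3
grip_force: 0.0
```

Request:
apply_moves([
  [-15, 0, 0, 0, 0, 0],
  [-20, 0, 0, 0, 0, 0],
  [-30, 0, -10, 0, 0, 0],
  [-30, 0, -20, 0, 0, 0],
  [-20, 0, -20, 0, 0, 0],
])

```text
time: 12.82
tool_pos: [523.5, -149.6, 189.0]
tcp_rot: [-180.0, 0.0, -4.8]
ft_force: [0.4, 0.0, 0.0]
finger_gap: 0.3
grip_force: 0.0
```

Request:
apply_moves([
  [-20, 0, -20, 0, 0, 0],
  [-20, 0, -15, 0, 0, 0],
  [-10, 0, 0, 0, 0, 0],
  [0, 0, 0, 0, 0, 0],
  [0, 0, 0, 0, 0, 0],
])

```text
time: 13.45
tool_pos: [475.2, -145.6, 222.8]
tcp_rot: [-180.0, 0.1, -4.8]
ft_force: [0.2, -0.1, -0.8]
finger_gap: -0.1
grip_force: 0.0
```

```bash
python3 look.py c
```

```text
top wide_reader [([582.0, -156.0, -2.0], 0.62)]
top wide_reader_lid_edge [([667.0, -162.0, 157.0], 0.7)]
top wide_reader_tab_pad [([494.0, -148.0, 46.0], 0.43), ([400.0, -356.0, 0.0], 0.28)]
top wide_reader_hinge [([634.0, -159.0, 58.0], 0.9), ([362.0, 15.0, -2.0], 0.53)]
side wide_reader [([581.0, -156.0, -0.0], 0.62)]
side wide_reader_lid_edge [([670.0, -160.0, 156.0], 0.89)]
side wide_reader_tab_pad [([495.0, -147.0, 45.0], 0.64)]
side wide_reader_hinge [([634.0, -156.0, 59.0], 0.77)]
13.95 [ 475.32526592 -145.7112071   223.62741785] [-1.79998705e+02  6.55420496e-03 -4.76416766e+00] [ 0.2083564  -0.71718539 -0.36781905]
```

View pics/c.png

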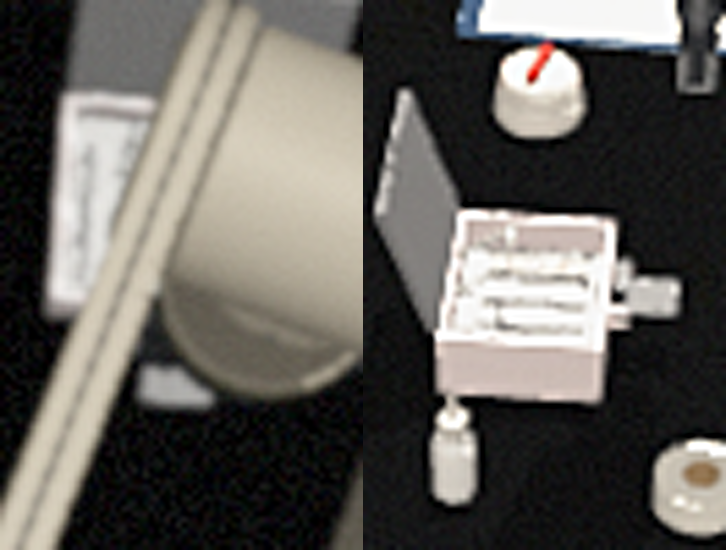

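The lid rests fully open: the edge is at about (668, -161, 157), which is close to 1.9 rad. The reader hasn't moved, and the gripper is well clear.

```bash
python3 -c "
from bench import job
print(job.hand_in())"
```

```text
the job is handed in; nothing more can be done
None
```

The wide reader's lid was released with a gentle press on the tab and pushed over to rest fully open by itself; the reader did not shift measurably, nothing else was touched, and the job was handed in at about 14 s.

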